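# Let the denture-flask press down

## Robot

A 7-joint arm with a two-finger parallel gripper is mounted at the origin on the work surface. World frame = base frame: x ahead of the robot, y to its left, z up, the work surface at z = 0. Lengths are in m, angles in rad, forces in N, time in s.
With the tool pointing down it reaches from about 0.35 to 0.9 m from the base axis. Payload 8.1 kg.
Tool frame: the origin (TCP) lies midway between the tips of the shut fingers; the grasp point (between the pads) lies 19 mm behind it; z points along the fingers, y is the line along which they close (so a half turn about z gives the same grasp; the last joint's range is limited). The gripper opens to 92 mm and grips with 3 to 60 N. Pads are 19 mm wide; open, the fingers measure 130 mm over their backs; the gripper's body (75 mm by 190 mm) begins 47 mm behind the grasp point.
Start: joints at [-1.312, 0.434, 0.025, 1.573, -0.012, 1.134, -0.075], TCP at [0.221, 0.585, 0.227] pointing down, gripper open.
Joint ranges: [-2.62, 2.62], [-0.44, 2.09], [-1.27, 1.32], [0.08, 2.57], [-1.32, 4.46], [0.12, 2], [-2.74, 2.74]. Speed limits (rad/s): [2.22, 2.22, 3.01, 3.01, 3.14, 3.14, 3.14].

## Interface

Orientations are given as a rotation vector (axis times angle).
In Python, from cell import arm gives the robot as it stands.
- The arm moves only by the tool move_arm, never from a script. Its argument "motion" is a list of rows, each an object of numbers: "tx", "ty", "tz": the shift along the tool's x, y, z normalised to -1 to 1, where 1 is 1000 mm; "twist": the turn about the tool's z normalised to -1 to 1, where 1 is pi/2 rad. In form: [{"tx": .., "ty": .., "tz": .., "twist": ..}, ...]. A call has 1 to 12 rows; each row shifts and turns the commanded pose from where the row before left it, along the tool's axes as they then stand; what a row does not reach is not made up. A row lasts 1/10 s, in which the tool goes at most 50 mm and 8.59 degrees, less where a joint would pass 70% of its speed; a pose out of reach is approached as far as the arm can. A call with a number of a shift or a turn outside -1 to 1 is refused whole. A call with a gripper value outside its range is refused whole. "gripper" is the gripper's target within -1 to 1 (shut at 1, half-way at 0, fully open at -1), set as the call begins (left out, the last holds). The fingers move at their own pace and stop on an object; "squeeze" is the grip in N (left out, the last holds). Time passes only in rows, so rows that do not move let the fingers close. It gives the time, the measured TCP pose, the force, the opening and the grip force at its end, in the units of the state.
- arm.observe(): the state, without advancing time (a new reading comes with each control period).
- arm.get_image(name): name is "scene" or "top" or "wrist"; returns the picture (400x640x3 uint8, red, green, blue); there is no depth.
- arm.calibration(name): a dict with "K" (3x3 intrinsics, pixels), "T" (4x4, takes a point from camera to world coordinates). Camera axes: x right, y down, z forward; pixel columns grow to the right and rows downward; lengths in m; the calibration is good to about 2 mm. The wrist camera is an equidistant fisheye: a pixel r from the principal point sees the ray r / f radians off the axis. A picture is of the moment at which its call begins: read the wrist's pose just before it. calibration takes no time and is no camera call; for the wrist camera it gives the pose at the moment of the call.
- arm.sign_off(): hands the job in; it is judged then, once.
Trained networks look in the newest picture that a camera, given by its name, has taken for a name from the list of things; names that differ only in an ending like _2 or _b are one class to them, and where a whole thing is asked for, a point or a joint stands for the part that bears it (a point fixed in the world has none). Each returns a list of dicts, best first, with "conf" (0 to 1); they miss things now and then, are a little off and sometimes report something else, mostly with a low value. They report only what shows in the picture. A call takes as long as a camera call.
- arm.look_for(camera, query): "point" ([column, row] as shares, 0 to 1, of the picture: columns of its width, rows of its height, amid what is visible of it).
- arm.regions_of(camera, query): "region" (400x640 bool, what is visible of it) and "point" ([column, row] as shares, 0 to 1, of the picture: columns of its width, rows of its height, amid what is visible of it).
- arm.place_of(camera, query): "point" ([column, row] as shares, 0 to 1, of the picture: columns of its width, rows of its height: a listed point, or the origin of a listed thing).
The state is a dict: "clock": time; "joints": joint angles; "dq": joint speeds; "joint_efforts": joint torques, N m; "position": TCP position; "ee_rot": TCP orientation; "force": force on the tool from outside, world axes, zero at the start; "ft_torque": the same for the moment, N m; "width": opening from 0.0 (shut) to 1.0 (fully open); "gripper_force": force on a finger pad.
Only numpy, scipy, OpenCV 4.12 (cv2) and the standard library are available. Lean on these libraries where they do the work, as an engineer would, in place of code of your own. Each camera call takes 0.05 s, during which the arm holds its last target. There are 200 camera calls.

## Task

The flask in the bench press has finished pressing. Crack the press's release valve (the bar handle on the pump block) open anticlockwise, only about an eighth of a turn, so that the ram lowers the flask slowly and never drops it. When the flask is all the way down, close the valve again and let go. Do not touch the flask.

Things in the scene. Friction and masses are not known exactly. Their poses are not given: they have to be found in the camera images.
- release_grip (a point): Centre of the release valve's steel bar handle, 56 long, 12 wide, 26 tall (x along bar, y across, z up; turns with it), on its vertical axis 109 above the table. Below: a 10 mm stem, a brass boss to 27 under the point, the pump block's deck 39 under it. Bystanders on the deck: round filler cap (38 across) 87 off, dial gauge (64 across, to 150 high) 88 off. Press frame 270 high, 117 off to -y.
- release_valve (a joint): Valve turn in rad: 0 = shut (at its stop, the start), growing anticlockwise seen from above, up to 2.4. Stiff (about 0.2 N m); stays where it is left. The ram starts to creep at 0.2 to 0.35 rad, sinks at 1.5 to 3.5 cm/s near 0.6 to 0.8 rad, and too fast beyond 0.9; shutting the valve stops the ram.
- ram (a joint): Height of the press's ram in m: 0 = fully down on its base, 0.05 = top of its stroke. It starts between 0.034 and 0.05.
- flask: Denture flask: brass box 85 x 62 mm, 53 tall, a line of plaster at mid-height, clamped on the ram's round steel plate inside the two-pillar frame of the press; it rides with the ram. Origin at the centre of its underside, 92 mm above the table when the ram is fully down.

How it is judged:
By the outcome, as a careful person would: the job done as asked, in the order asked, and still so for the second after the job is handed in, with the robot touching nothing.
It also fails if it takes over 45 s, if anything falls off the work surface, if the arm or the gripper's body presses on something with over 40 N, if the wrist force passes 120 N, or if a joint passes its speed limit or range.

## Working session

There is one attempt and no reset: what is moved stays moved. The work goes in short steps, Python scripts to look and compute and a tool call to move; the robot and the scene stay as the last step left them, time stands still between calls to the robot, and variables do not carry over. Pictures are saved under pics/ and viewed, at most 10 in all, crops included, and the job is handed in when it is done.

Besides the shell and the picture viewer there is one more tool, called after "Call:" by a JSON object that holds its "api" and its "payload". move_arm: Moves the arm, as the interface text tells. Scaled input: -1 to 1 covers 1000 mm each way for a shift and pi/2 rad each way for a turn. Its arguments: {"type":"object","properties":{"motion":{"type":"array","items":{"type":"object","properties":{"tx":{"type":"number"},"ty":{"type":"number"},"tz":{"type":"number"},"twist":{"type":"number"}}}},"gripper":{"type":"number"},"squeeze":{"type":"number"}},"required":["motion"]}

```bash
mkdir -p pics; cat > h.py <<'E'
import numpy as np, cv2
from cell import arm
from scipy.spatial.transform import Rotation as R
def ray(name,pt,C=None):
    C=C or arm.calibration(name); K=np.array(C["K"]);T=np.array(C["T"])
    u=pt[0]*640;v=pt[1]*400
    x=(u-K[0,2])/K[0,0];y=(v-K[1,2])/K[1,1]
    if name=="wrist":
        r=np.hypot(x,y);d=np.array([x/r*np.sin(r),y/r*np.sin(r),np.cos(r)]) if r>0 else np.array([0,0,1.])
    else: d=np.array([x,y,1.])
    return T[:3,3],T[:3,:3]@d
def atz(name,pt,z,C=None):
    o,d=ray(name,pt,C); return o+d*(z-o[2])/d[2]
def save(name,f): 
    im=arm.get_image(name); cv2.imwrite("pics/"+f,im[:,:,::-1]); return im
E
python3 - <<'E'
from h import *
for n in("scene","top"):
    save(n,n+"0.png")
    for q,z in(("release_grip",.109),("flask",.13)):
        for r in arm.place_of(n,q)[:2]: print(n,q,r["conf"],np.array(r["point"])*[640,400],atz(n,r["point"],z).round(3))
s=arm.observe();print(s["clock"],s["position"],s["ee_rot"],s["force"])
E
```

```text
scene release_grip 0.85 [389.376 213.92 ] [0.533 0.124 0.109]
scene flask 0.84 [281.408 169.6  ] [ 0.511 -0.094  0.13 ]
scene flask 0.38 [387.584 214.6  ] [0.562 0.126 0.13 ]
top release_grip 0.79 [234.624 231.88 ] [0.528 0.115 0.109]
top flask 0.6 [362.688 240.4  ] [ 0.514 -0.092  0.13 ]
0.3 [0.22121378 0.58438691 0.22648727] [-5.65307461e-01 -3.09027763e+00  7.74253085e-04] [-0.48187398  0.38266789 -0.27534735]
```

```bash
python3 -c "
import cv2,numpy as np
a=cv2.imread('pics/scene0.png');b=cv2.imread('pics/top0.png')
cv2.imwrite('pics/b.png',cv2.resize(np.vstack([a,b]),(480*1,600)))"
```

```text
(no output)
```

View pics/scene0.png

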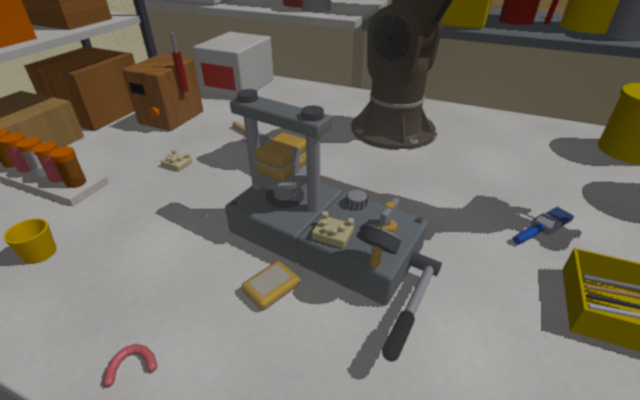

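View pics/top0.png

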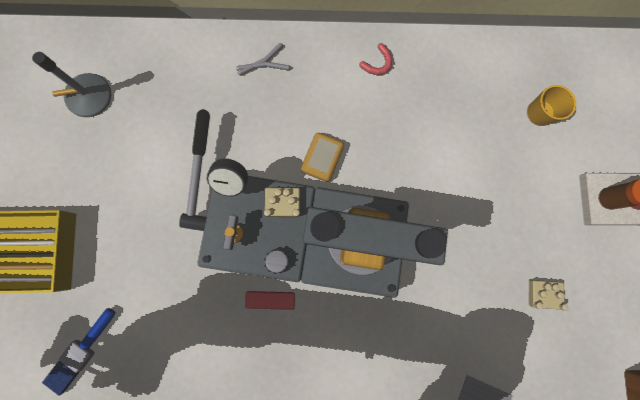

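The scene view shows the press with the flask raised at (281,155), the valve bar at (389,213) beside the gauge at (380,240), and the cap at (357,200). In the top view the bar runs from about (234,217) to (229,249), with the gauge at (227,178) and the cap at (276,261).

```bash
cat >> h.py <<'E'
def bar(n,z=.12):
    C=arm.calibration(n)
    for r in arm.regions_of(n,"release_grip")[:1]:
        m=r["region"];v,u=np.nonzero(m)
        P=np.array([atz(n,[(a+.5)/640,(b+.5)/400],z,C)[:2] for a,b in zip(u,v)])
        c,(w,h),_=cv2.minAreaRect((P*1000).astype(np.float32))
        e,V=np.linalg.eigh(np.cov(P.T));d=V[:,1]
        print(n,r["conf"],len(u),"mean",P.mean(0).round(4),"rect c",np.round(c,1),w,h,"ang deg",np.degrees(np.arctan2(d[1],d[0])))
def state():
    s=arm.observe();M=R.from_rotvec(s["ee_rot"]).as_matrix()
    print(s["clock"],"p",np.round(s["position"],4),"yaw of tool x",np.degrees(np.arctan2(M[1,0],M[0,0])).round(2),"tool y",M[:,1].round(3),"F",np.round(s["force"],1),"T",np.round(s["ft_torque"],2),s["width"],s["gripper_force"]);return s,M
def go(x,y,z,M,p):
    print("tool shift",(M.T@(np.array([x,y,z])-p)).round(4))
E
python3 - <<'E'
from h import *
arm.get_image("top");bar("top",.12)
s,M=state();go(.53,.118,.25,M,s["position"])
C=arm.calibration("wrist");T=np.array(C["T"]);print(T.round(3))
E
```

```text
top 0.7 340 mean [0.5253 0.1201] rect c [525.9 120.7] 18.44131851196289 54.11128234863281 ang deg 170.1672116653848
0.4 p [0.2212 0.5845 0.2266] yaw of tool x 159.27 tool y [ 0.354  0.935 -0.   ] F [-0.5 -0.   0.1] T [-0.02 -0.02 -0.04] 1.0012079447232223 0.0
tool shift [-0.4539 -0.327  -0.0233]
[[ 0.355  0.899  0.257  0.152]
 [ 0.935 -0.342 -0.097  0.611]
 [ 0.     0.275 -0.962  0.386]
 [ 0.     0.     0.     1.   ]]
```

Call:
{"api": "move_arm", "payload": {"motion": [{"tx": -0.03,"ty": -0.022},{"tx": -0.03,"ty": -0.022},{"tx": -0.03,"ty": -0.022},{"tx": -0.03,"ty": -0.022},{"tx": -0.03,"ty": -0.022},{"tx": -0.03,"ty": -0.022},{"tx": -0.03,"ty": -0.022},{"tx": -0.03,"ty": -0.022},{"tx": -0.03,"ty": -0.022},{"tx": -0.03,"ty": -0.022},{"tx": -0.03,"ty": -0.022},{"tx": -0.03,"ty": -0.022}]}}

```text
invalid input
```

Call:
{"api": "move_arm", "payload": {"motion": [{"tx": -0.03,"ty": -0.022},{"tx": -0.03,"ty": -0.022},{"tx": -0.03,"ty": -0.02},{"twist": -0.06},{"twist": -0.06},{},{}]}}

```text
invalid input
```

```bash
python3 - <<'E'
from h import *
s,M=state()
save("wrist","w1.png");bar("wrist",.122)
for r in arm.place_of("wrist","release_grip")[:1]: print(r["conf"],np.array(r["point"])*[640,400],atz("wrist",r["point"],.109).round(4))
E
```

```text
0.4 p [0.2212 0.5845 0.2266] yaw of tool x 159.27 tool y [ 0.354  0.935 -0.   ] F [-0.5 -0.   0.1] T [-0.02 -0.02 -0.04] 1.0012079447232223 0.0
```

View pics/w1.png

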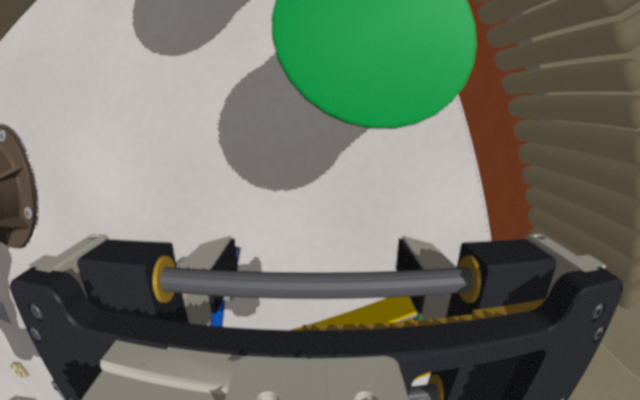

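The move was refused and the wrist still shows the start area: a green object at (375,50) and the fingers at (200,270) and (440,270). I'll give all four fields in each row.

Call:
{"api": "move_arm", "payload": {"motion": [{"tx": -0.03,"ty": -0.022,"tz": 0,"twist": 0},{"tx": -0.03,"ty": -0.022,"tz": 0,"twist": 0},{"tx": -0.03,"ty": -0.022,"tz": 0,"twist": 0},{"tx": -0.03,"ty": -0.022,"tz": 0,"twist": 0},{"tx": -0.03,"ty": -0.022,"tz": 0,"twist": 0},{"tx": -0.03,"ty": -0.022,"tz": 0,"twist": 0},{"tx": -0.03,"ty": -0.022,"tz": 0,"twist": 0},{"tx": -0.03,"ty": -0.022,"tz": 0,"twist": 0},{"tx": -0.03,"ty": -0.022,"tz": 0,"twist": 0},{"tx": -0.03,"ty": -0.022,"tz": 0,"twist": 0},{"tx": -0.03,"ty": -0.022,"tz": 0,"twist": 0},{"tx": -0.03,"ty": -0.022,"tz": 0,"twist": 0}]}}

```text
clock: 1.75
position: [0.4652, 0.2089, 0.227]
ee_rot: [0.565, 3.09, 0.001]
force: [1.4, -0.6, -0.6]
width: 1.004
gripper_force: 0.0
```

Call:
{"api": "move_arm", "payload": {"motion": [{"tx": -0.03,"ty": -0.02,"tz": 0,"twist": 0},{"tx": -0.03,"ty": -0.02,"tz": 0,"twist": 0},{"tx": -0.03,"ty": -0.02,"tz": 0,"twist": 0},{"tx": 0,"ty": 0,"tz": 0,"twist": -0.06},{"tx": 0,"ty": 0,"tz": 0,"twist": -0.06},{"tx": 0,"ty": 0,"tz": 0,"twist": 0},{"tx": 0,"ty": 0,"tz": 0,"twist": 0}]}}

```text
clock: 2.45
position: [0.5274, 0.1223, 0.2268]
ee_rot: [0.276, 3.129, 0.0]
force: [-0.1, 0.1, -0.6]
width: 1.001
gripper_force: 0.0
```

```bash
python3 - <<'E'
from h import *
s,M=state()
save("wrist","w2.png");bar("wrist",.122)
for r in arm.place_of("wrist","release_grip")[:1]: print(r["conf"],np.array(r["point"])*[640,400],atz("wrist",r["point"],.109).round(4))
E
```

```text
2.45 p [0.5274 0.1223 0.2268] yaw of tool x 169.92 tool y [0.175 0.985 0.   ] F [-0.1  0.1 -0.6] T [-0.04 -0.01 -0.03] 1.0012193600899981 0.0
wrist 0.91 902 mean [0.5253 0.1221] rect c [526.2 122. ] 14.21126651763916 58.8297119140625 ang deg 171.080306357221
0.74 [310.72 199.92] [0.5266 0.1175 0.109 ]
```

View pics/w2.png

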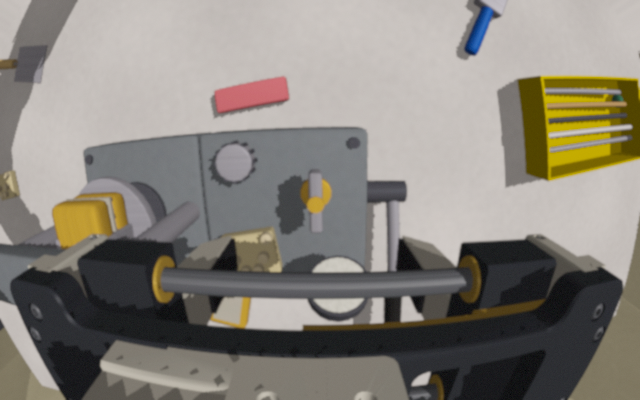

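The bar is at (316,200) in the wrist view, in line with the tool. The cap is at (235,162), the gauge at (337,285) and the lever stub at (385,190). I'll half-close the fingers for clearance and descend partway.

Call:
{"api": "move_arm", "payload": {"motion": [{"tx": 0,"ty": -0.002,"tz": 0,"twist": 0},{"tx": 0,"ty": 0,"tz": 0,"twist": -0.01},{"tx": 0,"ty": 0,"tz": 0.02,"twist": 0},{"tx": 0,"ty": 0,"tz": 0.03,"twist": 0},{"tx": 0,"ty": 0,"tz": 0.03,"twist": 0},{"tx": 0,"ty": 0,"tz": 0,"twist": 0},{"tx": 0,"ty": 0,"tz": 0,"twist": 0}], "gripper": 0}}

```text
clock: 3.3
position: [0.527, 0.1201, 0.1471]
ee_rot: [-0.247, -3.131, 0.001]
force: [0.1, -0.4, 0.6]
width: 0.505
gripper_force: 0.0
```

```bash
python3 - <<'E'
from h import *
s,M=state()
save("wrist","w3.png");bar("wrist",.122)
for r in arm.place_of("wrist","release_grip")[:1]: print(r["conf"],np.array(r["point"])*[640,400],atz("wrist",r["point"],.109).round(4))
E
```

```text
3.3 p [0.527  0.1201 0.1471] yaw of tool x 170.97 tool y [ 0.157  0.988 -0.   ] F [ 0.1 -0.4  0.6] T [0.02 0.04 0.02] 0.5054225283402451 0.0
0.59 [317.696 230.28 ] [0.5291 0.1215 0.109 ]
```

View pics/w3.png

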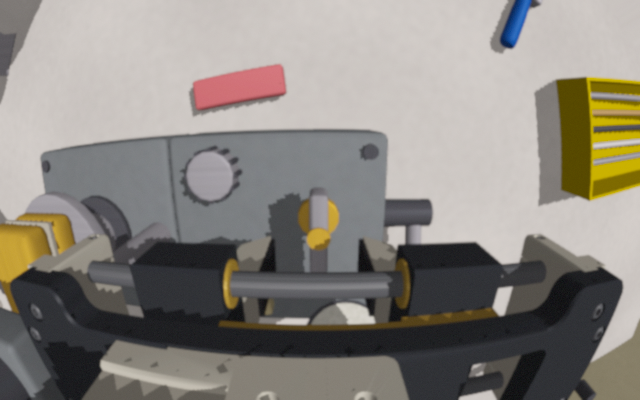

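The bar at column 318 is centred between the fingers at 250 and 380, and the cap and lever are clear.

Call:
{"api": "move_arm", "payload": {"motion": [{"tx": 0,"ty": 0.001,"tz": 0.02,"twist": 0},{"tx": 0,"ty": 0,"tz": 0.02,"twist": 0},{"tx": 0,"ty": 0,"tz": 0.012,"twist": 0},{"tx": 0,"ty": 0,"tz": 0,"twist": 0},{"tx": 0,"ty": 0,"tz": 0,"twist": 0}]}}

```text
clock: 3.95
position: [0.5277, 0.1213, 0.0955]
ee_rot: [0.248, 3.131, 0.0]
force: [0.5, 1.1, 0.3]
width: 0.498
gripper_force: 0.0
```

Call:
{"api": "move_arm", "payload": {"motion": [{"tx": 0,"ty": 0,"tz": 0,"twist": 0},{"tx": 0,"ty": 0,"tz": 0,"twist": 0},{"tx": 0,"ty": 0,"tz": 0,"twist": 0},{"tx": 0,"ty": 0,"tz": 0,"twist": 0},{"tx": 0,"ty": 0,"tz": 0,"twist": 0},{"tx": 0,"ty": 0,"tz": 0,"twist": 0}], "gripper": 1, "squeeze": 45}}

```text
clock: 4.55
position: [0.5273, 0.1214, 0.0949]
ee_rot: [0.247, 3.132, 0.0]
force: [-0.9, 1.0, 2.7]
width: 0.13
gripper_force: 45.0
```

```bash
python3 - <<'E'
from h import *
s,M=state()
for n in("scene","top"):
    im=save(n,n+"1.png")
    for r in arm.place_of(n,"flask")[:1]: print(n,r["conf"],np.array(r["point"])*[640,400])
E
```

```text
4.55 p [0.5273 0.1214 0.0949] yaw of tool x 170.98 tool y [0.157 0.988 0.   ] F [-0.9  1.   2.7] T [0.08 0.09 0.05] 0.12999453948492942 44.99984622001648
scene 0.67 [283.584 168.2  ]
top 0.91 [361.984 239.   ]
```

Call:
{"api": "move_arm", "payload": {"motion": [{"tx": 0,"ty": 0,"tz": 0,"twist": -0.06},{"tx": 0,"ty": 0,"tz": 0,"twist": -0.06},{"tx": 0,"ty": 0,"tz": 0,"twist": -0.06},{"tx": 0,"ty": 0,"tz": 0,"twist": -0.06},{"tx": 0,"ty": 0,"tz": 0,"twist": -0.06},{"tx": 0,"ty": 0,"tz": 0,"twist": -0.06},{"tx": 0,"ty": 0,"tz": 0,"twist": -0.06},{"tx": 0,"ty": 0,"tz": 0,"twist": 0}]}}

```text
clock: 5.55
position: [0.5273, 0.1213, 0.0949]
ee_rot: [-0.783, 3.042, 0.0]
force: [-0.7, 0.8, 4.3]
width: 0.127
gripper_force: 45.0
```

```bash
cat > f.py <<'E'
from h import *
import sys
s,M=state()
im=save("scene",sys.argv[1])
for r in arm.place_of("scene","flask")[:1]: print(r["conf"],np.array(r["point"])*[640,400])
a=cv2.imread("pics/scene1.png").astype(np.float32).mean(2)[145:185,255:308];b=im.astype(np.float32).mean(2)
# flask crop tracked from the start image
t=a[:,:];res=cv2.matchTemplate(b[130:240,235:330],t,cv2.TM_CCOEFF_NORMED);_,c,_,l=cv2.minMaxLoc(res);print("flask shift px",l[0]-20,l[1]-15,c)
E
python3 f.py scene2.png
python3 - <<'E'
from h import *
C=arm.calibration("scene");K=np.array(C["K"]);T=np.linalg.inv(np.array(C["T"]))
for z in(.092,.132,.142):
    p=K@(T@[.511,-.094,z,1])[:3];print(z,p[:2]/p[2])
E
```

```text
5.55 p [0.5273 0.1213 0.0949] yaw of tool x -151.14 tool y [-0.483  0.876  0.   ] F [-0.7  0.8  4.3] T [0.09 0.19 0.15] 0.1265280007407473 45.012288093566895
0.96 [282.624 169.68 ]
flask shift px 0 4 0.9692624807357788
0.092 [282.49255495 185.96041263]
0.132 [281.27965915 168.55691874]
0.142 [280.96375619 164.02411787]
```

Call:
{"api": "move_arm", "payload": {"motion": [{"tx": 0,"ty": 0,"tz": 0,"twist": 0},{"tx": 0,"ty": 0,"tz": 0,"twist": 0},{"tx": 0,"ty": 0,"tz": 0,"twist": 0},{"tx": 0,"ty": 0,"tz": 0,"twist": 0}]}}

```text
clock: 6.05
position: [0.5273, 0.1213, 0.0949]
ee_rot: [-0.779, 3.043, -0.0]
force: [-1.2, 0.7, 5.8]
width: 0.127
gripper_force: 45.0
```

```bash
python3 f.py scene3.png
```

```text
6.05 p [0.5273 0.1213 0.0949] yaw of tool x -151.28 tool y [-0.48   0.877 -0.   ] F [-1.2  0.7  5.8] T [0.1  0.2  0.15] 0.1274023305960504 45.01056432723999
0.89 [284.8  178.32]
flask shift px 0 9 0.8985768556594849
```

Call:
{"api": "move_arm", "payload": {"motion": [{"tx": 0,"ty": 0,"tz": 0,"twist": 0},{"tx": 0,"ty": 0,"tz": 0,"twist": 0},{"tx": 0,"ty": 0,"tz": 0,"twist": 0},{"tx": 0,"ty": 0,"tz": 0,"twist": 0},{"tx": 0,"ty": 0,"tz": 0,"twist": 0},{"tx": 0,"ty": 0,"tz": 0,"twist": 0},{"tx": 0,"ty": 0,"tz": 0,"twist": 0},{"tx": 0,"ty": 0,"tz": 0,"twist": 0},{"tx": 0,"ty": 0,"tz": 0,"twist": 0},{"tx": 0,"ty": 0,"tz": 0,"twist": 0},{"tx": 0,"ty": 0,"tz": 0,"twist": 0},{"tx": 0,"ty": 0,"tz": 0,"twist": 0}]}}

```text
clock: 7.35
position: [0.5273, 0.1213, 0.0949]
ee_rot: [-0.779, 3.043, -0.0]
force: [-0.3, 0.4, 6.6]
width: 0.128
gripper_force: 45.0
```

```bash
python3 f.py scene4.png
```

```text
7.35 p [0.5273 0.1213 0.0949] yaw of tool x -151.28 tool y [-0.48   0.877 -0.   ] F [-0.3  0.4  6.6] T [0.13 0.23 0.16] 0.1280133409137773 45.01057505607605
0.62 [282.368 187.52 ]
flask shift px 0 21 0.7506772875785828
```

Call:
{"api": "move_arm", "payload": {"motion": [{"tx": 0,"ty": 0,"tz": 0,"twist": 0},{"tx": 0,"ty": 0,"tz": 0,"twist": 0},{"tx": 0,"ty": 0,"tz": 0,"twist": 0},{"tx": 0,"ty": 0,"tz": 0,"twist": 0},{"tx": 0,"ty": 0,"tz": 0,"twist": 0},{"tx": 0,"ty": 0,"tz": 0,"twist": 0},{"tx": 0,"ty": 0,"tz": 0,"twist": 0},{"tx": 0,"ty": 0,"tz": 0,"twist": 0},{"tx": 0,"ty": 0,"tz": 0,"twist": 0},{"tx": 0,"ty": 0,"tz": 0,"twist": 0}]}}

```text
clock: 8.45
position: [0.5273, 0.1213, 0.0949]
ee_rot: [-0.779, 3.043, -0.0]
force: [-0.6, 0.4, 5.8]
width: 0.125
gripper_force: 45.0
```

```bash
python3 f.py scene5.png; python3 -c "
import cv2,numpy as np
cv2.imwrite('pics/c.png',np.hstack([cv2.resize(cv2.imread('pics/scene%d.png'%i)[80:260,220:420],None,fx=2,fy=2) for i in (1,5)]))"
```

```text
8.45 p [0.5273 0.1213 0.0949] yaw of tool x -151.29 tool y [-0.48   0.877 -0.   ] F [-0.6  0.4  5.8] T [0.09 0.21 0.16] 0.12533399537706788 45.01055717468262
0.64 [284.8  186.68]
flask shift px 0 21 0.7508531808853149
```

View pics/c.png

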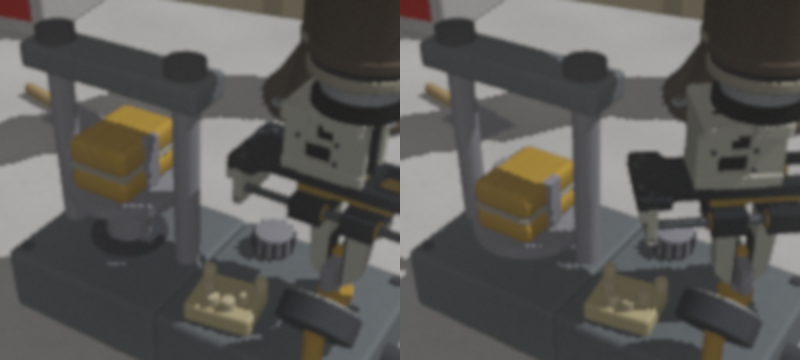

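The flask is now seated on its base, 21 px lower, and it didn't move over the last 1.1 s. I'll close the valve.

Call:
{"api": "move_arm", "payload": {"motion": [{"tx": 0,"ty": 0,"tz": 0,"twist": 0.06},{"tx": 0,"ty": 0,"tz": 0,"twist": 0.06},{"tx": 0,"ty": 0,"tz": 0,"twist": 0.06},{"tx": 0,"ty": 0,"tz": 0,"twist": 0.06},{"tx": 0,"ty": 0,"tz": 0,"twist": 0.06},{"tx": 0,"ty": 0,"tz": 0,"twist": 0.06},{"tx": 0,"ty": 0,"tz": 0,"twist": 0.06},{"tx": 0,"ty": 0,"tz": 0,"twist": 0.015},{"tx": 0,"ty": 0,"tz": 0,"twist": 0.01},{"tx": 0,"ty": 0,"tz": 0,"twist": 0}]}}

```text
clock: 9.55
position: [0.5273, 0.1214, 0.0949]
ee_rot: [0.308, 3.126, -0.0]
force: [-0.2, -0.0, 4.9]
width: 0.129
gripper_force: 46.0
```

```bash
python3 f.py scene6.png
```

```text
9.55 p [0.5273 0.1214 0.0949] yaw of tool x 168.75 tool y [ 0.195  0.981 -0.   ] F [-0.2 -0.   4.9] T [0.03 0.17 0.89] 0.12872917533686468 45.9865003824234
0.64 [285.824 188.12 ]
flask shift px 0 21 0.7161499261856079
```

Call:
{"api": "move_arm", "payload": {"motion": [{"tx": 0,"ty": 0,"tz": 0,"twist": 0},{"tx": 0,"ty": 0,"tz": 0,"twist": 0},{"tx": 0,"ty": 0,"tz": 0,"twist": 0},{"tx": 0,"ty": 0,"tz": 0,"twist": 0},{"tx": 0,"ty": 0,"tz": -0.02,"twist": 0},{"tx": 0,"ty": 0,"tz": -0.03,"twist": 0},{"tx": 0,"ty": 0,"tz": -0.04,"twist": 0},{"tx": 0,"ty": 0,"tz": -0.04,"twist": 0},{"tx": 0,"ty": 0,"tz": 0,"twist": 0},{"tx": 0,"ty": 0,"tz": 0,"twist": 0}], "gripper": 0}}

```text
clock: 10.65
position: [0.5276, 0.1213, 0.2254]
ee_rot: [0.309, 3.125, 0.002]
force: [-1.3, 0.7, -0.5]
width: 0.501
gripper_force: 0.0
```

```bash
python3 f.py scene7.png; python3 - <<'E'
from h import *
save("wrist","w4.png");bar("wrist",.122)
E
```

```text
10.65 p [0.5276 0.1213 0.2254] yaw of tool x 168.71 tool y [0.196 0.981 0.001] F [-1.3  0.7 -0.5] T [-0.   -0.   -0.01] 0.5008466754629809 0.0
0.6 [283.008 186.6  ]
flask shift px 0 21 0.845115602016449
wrist 0.84 913 mean [0.5246 0.1222] rect c [525.3 122.2] 14.061724662780762 58.217254638671875 ang deg 171.39714545312754
```

View pics/w4.png

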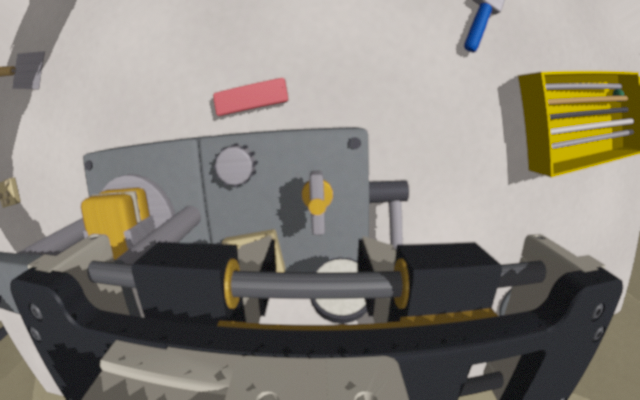

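The bar is back at its starting angle (171.4°, against 171.1° at the start), the flask is down, and the gripper is clear above it.

```bash
python3 -c "
from cell import arm
print(arm.sign_off())"
```

```text
the job is handed in; nothing more can be done
None
```

The job is handed in: I opened the valve about 0.66 rad, the flask sank at roughly 2 cm/s until it was fully down, and I then closed the valve to its stop and let go without touching the flask.

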